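# Angle the nozzle bar past the post into its parking bay

## Robot

A 7-joint arm with a two-finger parallel gripper is mounted at the origin on the work surface. World frame = base frame: x ahead of the robot, y to its left, z up, the work surface at z = 0. Lengths are in m, angles in rad, forces in N, time in s.
With the tool pointing down it reaches from about 0.35 to 0.9 m from the base axis. Payload 8.1 kg.
Tool frame: the origin (TCP) lies midway between the tips of the shut fingers; the grasp point (between the pads) lies 19 mm behind it (grip_point_offset is the distance from the TCP to the grasp point, in m); z points along the fingers, y is the line along which they close (so a half turn about z gives the same grasp; the last joint's range is limited). The gripper opens to 85 mm and grips with 20 to 120 N. Pads are 22 mm wide; open, the fingers measure 114 mm over their backs; the gripper's body (76 mm by 85 mm) begins 54 mm behind the grasp point. The pads swing forward as they close: fully open they stand 13 mm farther back than shut.
Start: joints at [1.114, 0.434, 0.025, 1.573, -0.012, 1.134, -0.075], TCP at [0.217, -0.586, 0.231] pointing down, gripper open.
Joint ranges: [-2.62, 2.62], [-0.44, 2.09], [-1.27, 1.32], [0.08, 2.57], [-1.32, 4.46], [0.12, 2], [-2.74, 2.74]. Speed limits (rad/s): [2.22, 2.22, 3.01, 3.01, 3.14, 3.14, 3.14].

## Interface

Orientations are given as a unit quaternion [w, x, y, z].
In Python, from plant import * gives the robot as it stands.
- The arm moves only by the shell command python3 -m handwheel 'ROWS' [FORCE]. ROWS is JSON, a list of rows, each a list of 7 numbers: the shift along the tool's x, y, z in mm, then the turn, a rotation vector about the tool's x, y, z in rad, then the gripper command: -1 is shut, 1 is fully open, values between are in proportion. A call has exactly 10 rows; each row shifts and turns the commanded pose from where the row before left it, along the tool's axes as they then stand; what a row does not reach is not made up. A row lasts 1/10 s, in which the tool goes at most 50 mm and 8.59 degrees, less where a joint would pass 70% of its speed; a pose out of reach is approached as far as the arm can. A call is refused whole if a number of a shift passes 50 or a number of a turn 0.15, either way. A call with a gripper value outside its range is refused whole. The fingers move at their own pace and stop on an object; FORCE is the grip in N (left out, the last holds). Time passes only in rows, so rows that do not move let the fingers close, or fill a call up. It gives the time, the measured TCP pose, the force, the opening and the grip force at its end, in the units of the state.
- get_obs(): the state, without advancing time (a new reading comes with each control period).
- camera(name): name is "scene" or "top"; returns the picture (420x560x3 uint8, red, green, blue); there is no depth.
- get_calibration(name): a dict with "vfov" (degrees; the focal length in pixels is half the picture's height over the tangent of half this angle, whatever the lens; pixels are square), "cx", "cy" (the principal point, pixels), "k1" (the pictures are not rectified: a ray, as slopes to the right and down, at radius r is drawn at 1 + k1 r^2 times it, then the intrinsics apply), "eye" and "rotation" of the camera in the world. Camera axes: x right, y down, z forward; pixel columns grow to the right and rows downward; lengths in m; the calibration is good to about 2 mm. A picture is of the moment at which its call begins. get_calibration takes no time and is no camera call.
- job_done(): hands the job in; it is judged then, once.
Trained networks look in the newest picture that a camera, given by its name, has taken for a name from the list of things; names that differ only in an ending like _2 or _b are one class to them, and where a whole thing is asked for, a point or a joint stands for the part that bears it (a point fixed in the world has none). Each returns a list of dicts, best first, with "conf" (0 to 1); they miss things now and then, are a little off and sometimes report something else, mostly with a low value. They report only what shows in the picture. A call takes as long as a camera call. They do not tell look-alikes from the thing itself.
- search_frame(query, camera): "extent" ([left, top, right, bottom] in pixels, round what is visible of it).
- place_of(query, camera): "xy" ([column, row] in pixels: a listed point, or the origin of a listed thing).
The state is a dict: "time_s": time; "joints": joint angles; "qvel": joint speeds; "joint_torque": joint torques, N m; "position": TCP position; "orientation": TCP orientation; "force": force on the tool from outside, world axes, zero at the start; "wrist_torque": the same for the moment, N m; "opening": opening from 0.0 (shut) to 1.0 (fully open); "gripper_force": force on a finger pad.
Only numpy, scipy, OpenCV 4.12 (cv2) and the standard library are available. Lean on these libraries where they do the work, as an engineer would, in place of code of your own. Each camera call takes 0.05 s, during which the arm holds its last target. There are 200 camera calls.

## Task

Park the plate washer's spare nozzle bar (the long white bar with the blue ends) in the black three-sided bay, by pushing it along the bench with the fingers: do not pick it up. The steel post in front of the bay is in the way of a straight push, so angle the bar past it, one end into the bay first, then swing the other end in, until the bar lies fully home with its whole long side against the back wall. Leave the vial, the jar and the microplate where they stand.

Things in the scene. Friction and masses are not known exactly. Their poses are not given: they have to be found in the camera images.
- bar: Loose bar of about 250 g (mass and friction vary): white plastic block with blue ends, 180 mm long along its y, 30 mm wide along x, 28 mm high, lying flat, with eight steel nozzle stubs on its top up to 40 mm above the bench. Origin at the centre of its underside, z up. Its ends and long sides are alike; either end may go in first.
- bar_end_a (a point): Centre of the bar's end face at its +y end, 90 mm from the bar's middle, 14 mm above the bench.
- bar_end_b (a point): Centre of the bar's end face at its -y end, 90 mm from the bar's middle, 14 mm above the bench.
- dock: Fixed bay: black kerbs 12 mm thick, 25 mm high, on three sides of a floor level with the bench. Origin on the bench, middle of the open mouth (which faces roughly the robot's left); x points into the bay, y along the mouth. Inner faces: end kerbs at y = +-115 mm (from x = 0 to 55 mm), back wall at x = 55 mm. With the bar home its middle is at x = 40 mm.
- post: Fixed upright steel post, 16 mm diameter, 45 mm high, on a thin dark disc; origin at the centre of its foot. In the dock's frame it stands at x = -60 mm (outside the mouth) and y = +55 or -55 mm, varying from run to run. A flat grey cap marks the unused place on the other side, level with the bench; it stops nothing.
- vial: Bystander: small bottle with a red cap, 28 mm diameter, 50 mm high, origin at the centre of its underside; stands behind the bay.
- jar: Bystander: amber glass jar with a blue lid, 44 mm diameter, 55 mm high, origin at the centre of its underside; stands behind the bay.
- microplate: Bystander: 96-well plate, 86 x 128 x 14 mm, origin at the centre of its underside; lies on the bench on the robot's left, beyond the bar.
Mind the look-alikes: they are no part of the job. Leave any orange, purple or turquoise look-alike of the bar alone.

How it is judged:
On the way:
1. one end of the bar is inside the bay while its other end is still outside the mouth (((x of bar_end_a in the frame of dock above 0.012 m and y of bar_end_a in the frame of dock between -0.118 and 0.118 m and x of bar_end_b in the frame of dock below -0.01 m) or (x of bar_end_b in the frame of dock above 0.012 m and y of bar_end_b in the frame of dock between -0.118 and 0.118 m and x of bar_end_a in the frame of dock below -0.01 m))), for 0.1 s.
At the end, for the whole second after the job is handed in: The bar rests flat on the bench inside the bay, between the end kerbs, both ends of its long side within 6 mm of the back wall, and at rest (x of bar_end_a in the frame of dock between 0.034 and 0.046 m and y of bar_end_a in the frame of dock between -0.118 and 0.118 m and x of bar_end_b in the frame of dock between 0.034 and 0.046 m and y of bar_end_b in the frame of dock between -0.118 and 0.118 m and height (world z) of bar below 0.005 m and angle between bar's own z axis and vertical below 0.06 rad and linear speed of bar below 0.01 m/s); the robot touches nothing.
It fails at once if the bar is lifted off the bench (more than 10 mm) or tipped (more than about 11 degrees) (height (world z) of bar above 0.01 m or angle between bar's own z axis and vertical above 0.2 rad).
It fails at once if the vial, jar or microplate is shifted more than 15 mm or tipped (distance of any of vial, jar, microplate from where it was at the start of the episode above 0.015 m or angle between any of vial, jar, microplate's own z axis and vertical above 0.3 rad).
It also fails if it takes over 72 s, if anything falls off the work surface, if the arm or the gripper's body presses on something with over 40 N, if the wrist force passes 120 N, or if a joint passes its speed limit or range.

## Working session

There is one attempt and no reset: what is moved stays moved. The work goes in short steps, Python scripts to look and compute and a shell command to move; the robot and the scene stay as the last step left them, time stands still between calls to the robot, and variables do not carry over. Pictures are saved under pics/ and viewed, at most 10 in all, crops included, and the job is handed in when it is done.

```bash
mkdir -p pics
cat > h.py <<'E'
from plant import *
import numpy as np, cv2
def ray(cam,uv):
    c=get_calibration(cam); f=210/np.tan(np.radians(c["vfov"])/2)
    d=(np.array(uv,float)-[c["cx"],c["cy"]])/f
    K=np.eye(3); u=cv2.undistortPoints(np.array([[d]]),K,np.array([c["k1"],0,0,0,0.])).ravel()
    return np.array(c["eye"]),np.array(c["rotation"]).reshape(3,3)@[u[0],u[1],1]
def w(cam,uv,z=0.):
    e,r=ray(cam,uv); return e+r*(z-e[2])/r[2]
E
python3 - <<'E'
from h import *
for c in("top","scene"):
    im=camera(c); cv2.imwrite(f"pics/{c}0.png",im[:,:,::-1])
    print(c,get_calibration(c))
    for n,z in(("bar",0),("bar_end_a",.014),("bar_end_b",.014),("dock",0),("post",0),("microplate",0),("jar",0),("vial",0)):
        for r in place_of(n,c)[:3]: print(n,round(r["conf"],2),np.round(r["xy"]),np.round(w(c,r["xy"],z),3))
o=get_obs(); print(o["position"],o["orientation"],o["time_s"],o["opening"])
E
```

```text
top {'vfov': 54.86992495829271, 'cx': 281.2365694848718, 'cy': 207.3356539093883, 'k1': -0.04280710095155659, 'eye': array([0.45410369, 0.04593353, 1.12770201]), 'rotation': array([-0.05586698,  0.70794579, -0.70230395,  0.04960652])}Traceback (most recent call last):
  File "<stdin>", line 6, in <module>
  File "h.py", line 9, in w
    e,r=ray(cam,uv); return e+r*(z-e[2])/r[2]
        ~~~^^^^^^^^
  File "h.py", line 7, in ray
    return np.array(c["eye"]),np.array(c["rotation"]).reshape(3,3)@[u[0],u[1],1]
                              ~~~~~~~~~~~~~~~~~~~~~~~~~~~~~~~^^^^^
ValueError: cannot reshape array of size 4 into shape (3,3)
```

View pics/top0.png

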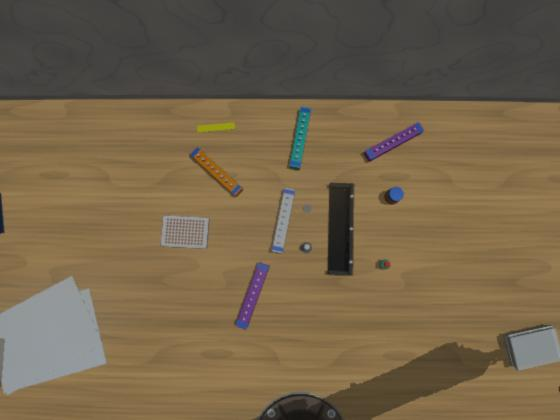

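The top view shows the white bar at (284,220), the dock at (341,229) with its mouth to the left, and the post at (307,247). The unused cap is at (307,208). The rotation is a quaternion, so I'll fix the helper.

```bash
sed -i 's/np.array(c\["rotation"\]).reshape(3,3)@/R.from_quat(np.roll(c["rotation"],-1)).as_matrix()@/; 2a from scipy.spatial.transform import Rotation as R' h.py
python3 - <<'E'
from h import *
for c in("top","scene"):
    im=camera(c); cv2.imwrite(f"pics/{c}0.png",im[:,:,::-1])
    for n,z in(("bar",0),("bar_end_a",.014),("bar_end_b",.014),("dock",0),("post",0),("microplate",0),("jar",0),("vial",0)):
        for r in place_of(n,c)[:3]: print(n,round(r["conf"],2),np.round(r["xy"]),np.round(w(c,r["xy"],z),3))
o=get_obs(); print(o["position"],o["orientation"],o["time_s"],o["opening"])
im=cv2.imread("pics/top0.png")
cv2.imwrite("pics/crop.png",cv2.resize(im[170:295,230:410],None,fx=4.4,fy=4.4,interpolation=cv2.INTER_CUBIC))
E
```

```text
bar 0.92 [388. 142.] [ 0.818 -0.252  0.   ]
bar 0.87 [218. 169.] [0.732 0.24  0.   ]
bar 0.82 [303. 139.] [ 0.824 -0.006  0.   ]
bar_end_a 0.93 [189. 151.] [0.782 0.32  0.014]
bar_end_a 0.77 [244. 327.] [0.298 0.154 0.014]
bar_end_a 0.75 [365. 154.] [ 0.776 -0.18   0.014]
bar_end_b 0.93 [189. 151.] [0.782 0.32  0.014]
bar_end_b 0.77 [244. 327.] [0.298 0.154 0.014]
bar_end_b 0.75 [365. 154.] [ 0.776 -0.18   0.014]
post 0.66 [309. 251.] [ 0.502 -0.02   0.   ]
microplate 0.72 [185. 234.] [0.546 0.327 0.   ]
jar 0.48 [390. 201.] [ 0.645 -0.251  0.   ]
vial 0.63 [384. 262.] [ 0.471 -0.23   0.   ]
bar 0.82 [224. 174.] [0.385 0.124 0.   ]
bar 0.8 [253. 366.] [ 0.818 -0.258  0.   ]
bar 0.74 [262. 221.] [0.596 0.036 0.   ]
bar_end_a 0.85 [384. 192.] [0.786 0.31  0.014]
bar_end_a 0.82 [288. 233.] [0.678 0.032 0.014]
bar_end_a 0.81 [313. 199.] [0.656 0.17  0.014]
bar_end_b 0.85 [384. 192.] [0.786 0.31  0.014]
bar_end_b 0.82 [288. 233.] [0.678 0.032 0.014]
bar_end_b 0.81 [313. 199.] [0.656 0.17  0.014]
dock 0.9 [223. 244.] [ 0.575 -0.079  0.   ]
post 0.61 [220. 222.] [ 0.517 -0.028  0.   ]
microplate 0.8 [311. 158.] [0.534 0.344 0.   ]
jar 0.82 [187. 316.] [ 0.654 -0.26   0.   ]
vial 0.57 [140. 259.] [ 0.464 -0.223  0.   ]
[ 0.21652332 -0.58630065  0.23133726] [2.37298412e-05 9.84404763e-01 1.75918338e-01 1.21350386e-05] 1.0 0.999099232585906
```

View pics/crop.png

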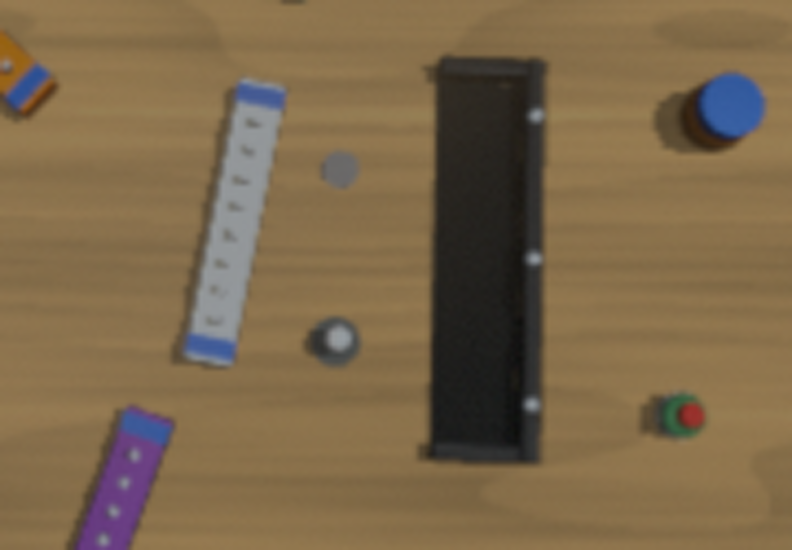

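View pics/scene0.png

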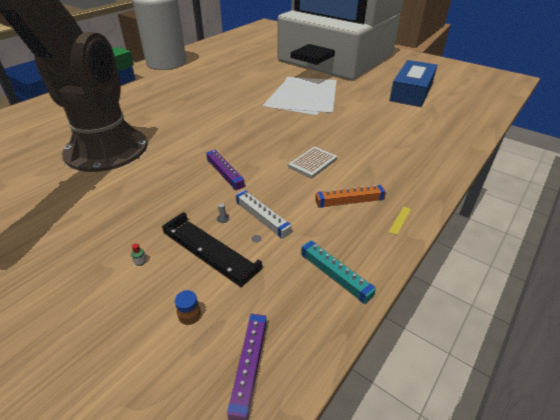

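The crop shows the bar tilted about 10°, its top corners at roughly (238,80), (286,88), (234,365) and (184,355). The post top is at (339,337), the cap at (340,168), and the mouth line runs from (440,62) to (430,458). The scene view shows nothing else in the way.

Run:
```python
from h import *
P=lambda u,v,z:np.round(w("top",(u/4.4+230,v/4.4+170),z)[:2],4)
for n,u,v,z in(("mouth+",440,62,.025),("mouth-",430,458,.025),("back+",545,62,.025),("back-",540,460,.025),("inn+",480,75,.0),("inn-",480,443,.025),("postTop",339,337,.045),("cap",340,168,0),
 ("b1",238,80,.028),("b2",286,88,.028),("b3",234,365,.028),("b4",184,355,.028),("purple",125,406,.028),("purple2",172,424,.028)): print(n,P(u,v,z))
```

```text
mouth+ [ 0.6863 -0.0786]
mouth- [ 0.4391 -0.0703]
back+ [ 0.6868 -0.145 ]
back- [ 0.4384 -0.1376]
inn+ [ 0.6832 -0.1071]
inn- [ 0.4484 -0.101 ]
postTop [ 0.5115 -0.0135]
cap [ 0.6218 -0.0167]
b1 [0.6732 0.049 ]
b2 [0.6683 0.0188]
b3 [0.4948 0.0501]
b4 [0.5006 0.0809]
purple [0.4692 0.1167]
purple2 [0.4585 0.0877]
```

```bash
python3 -m handwheel '[[0,0,0,0,0,0.118,-1],[0,0,0,0,0,0.118,-1],[0,0,0,0,0,0.118,-1],[22,-29,0,0,0,0,-1],[22,-29,0,0,0,0,-1],[22,-29,0,0,0,0,-1],[22,-29,0,0,0,0,-1],[22,-29,0,0,0,0,-1],[22,-29,0,0,0,0,-1],[22,-29,0,0,0,0,-1]]'
python3 -m handwheel '[[24,-32,0,0,0,0,-1],[24,-32,0,0,0,0,-1],[24,-32,0,0,0,0,-1],[24,-32,0,0,0,0,-1],[24,-32,0,0,0,0,-1],[24,-32,0,0,0,0,-1],[24,-32,0,0,0,0,-1],[24,-32,0,0,0,0,-1],[24,-32,0,0,0,0,-1],[24,-32,0,0,0,0,-1]]'
```

```text
time_s: 2.0
position: [0.3713, -0.3821, 0.2315]
orientation: [0.0, 1.0, -0.0, 0.0]
force: [0.8, -0.1, -0.5]
opening: -0.002
gripper_force: 0.0
time_s: 3.0
position: [0.6115, -0.0621, 0.2314]
orientation: [0.0, 1.0, -0.0, 0.0]
force: [0.2, -0.2, -0.4]
opening: 0.005
gripper_force: 0.0
```

```bash
python3 -m handwheel '[[19,-28,0,0,0,0,-1],[19,-29,0,0,0,0,-1],[0,0,40,0,0,0,-1],[0,0,40,0,0,0,-1],[0,0,40,0,0,0,-1],[0,0,40,0,0,0,-1],[0,0,30,0,0,0,-1],[0,0,20,0,0,0,-1],[0,0,9,0,0,0,-1],[0,0,0,0,0,0,-1]]'
python3 -m handwheel '[[0,-8,0,0,0,0,-1],[0,-8,0,0,0,0,-1],[0,-9,0,0,0,0,-1],[0,-9,0,0,0,0,-1],[0,-9,0,0,0,0,-1],[0,-9,0,0,0,0,-1],[0,-9,0,0,0,0,-1],[0,-9,0,0,0,0,-1],[0,-8,0,0,0,0,-1],[0,-4,0,0,0,0,-1]]'
cat >> h.py <<'E'
D=np.array([.564,-.075]); YD=np.array([.9995,-.03]); XD=np.array([-.03,-.9995])
def dk(p): p=np.array(p[:2])-D; return 1000*np.array([p@XD,p@YD])
def wo(x,y): return D+(XD*x+YD*y)/1000
def look(name):
    im=camera("top"); cv2.imwrite(f"pics/{name}.png",cv2.resize(im[170:295,210:390,::-1],None,fx=4.4,fy=4.4,interpolation=cv2.INTER_CUBIC))
    print("tcp dock mm",np.round(dk(get_obs()["position"])),[round(x,3) for x in get_obs()["position"]])
def bar(corners):
    # crop pixels of the top corners in order round the bar
    p=np.array([dk(w("top",(u/4.4+210,v/4.4+170),.028)) for u,v in corners]); c=p.mean(0)
    (cc,s,a)=cv2.minAreaRect(p.astype(np.float32)); b=cv2.boxPoints((cc,s,a))
    l=max([b[1]-b[0],b[2]-b[1]],key=np.linalg.norm); l*=np.sign(l[1])
    print("centre",np.round(c,1),"size",np.round(s,1),"theta",round(np.degrees(np.arctan2(-l[0],l[1])),1)); return c
E
python3 -c "
from h import *
look('p1')"
```

```text
time_s: 4.0
position: [0.648, -0.0065, 0.0113]
orientation: [0.0, 1.0, -0.0, -0.001]
force: [0.5, -0.5, -0.7]
opening: 0.002
gripper_force: 0.0
time_s: 5.0
position: [0.6484, 0.077, 0.0122]
orientation: [-0.0, 1.0, 0.0, -0.0]
force: [-0.9, -1.2, 1.7]
opening: -0.002
gripper_force: 0.8
tcp dock mm [-155.   80.] [np.float64(0.648), np.float64(0.077), np.float64(0.012)]
```

View pics/p1.png

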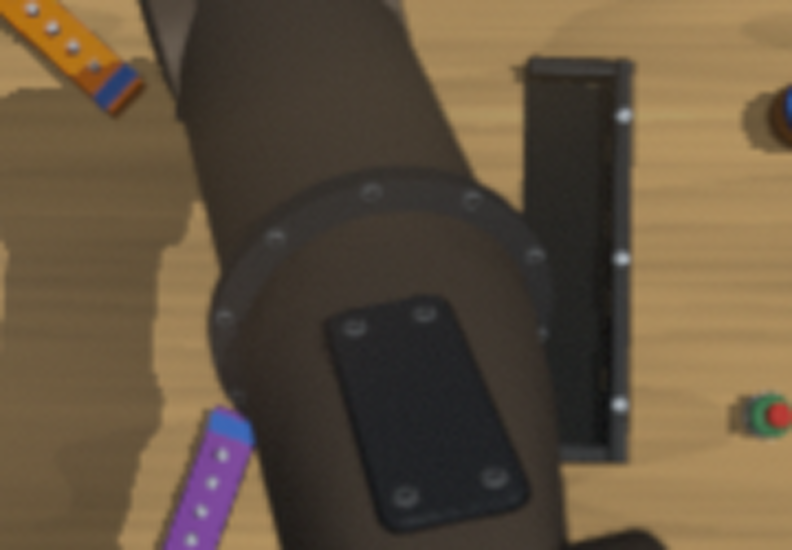

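The arm hides the bar from the top camera, so I'll try the networks on the scene view.

```bash
cat >> h.py <<'E'
def ends(c="scene",new=True):
    if new: camera(c)
    for n,z in (("bar",0),("bar_end_a",.014)):
        for r in place_of(n,c):
            p=dk(w(c,r["xy"],z))
            if r["conf"]>.2 and -280<p[0]<80 and abs(p[1])<220: print(c,n,round(r["conf"],2),np.round(r["xy"]),np.round(p))
E
python3 - <<'E'
from h import *
im=camera("scene"); cv2.imwrite("pics/s1.png",cv2.resize(im[110:310,120:400,::-1],None,fx=2.85,fy=2.85,interpolation=cv2.INTER_CUBIC))
ends(new=False)
E
```

```text
scene bar 0.89 [226. 173.] [-201. -182.]
scene bar 0.58 [271. 211.] [-157.   19.]
scene bar 0.23 [234. 199.] [-133.  -84.]
scene bar_end_a 0.98 [238. 183.] [-174. -111.]
scene bar_end_a 0.76 [317. 201.] [-249.   96.]
scene bar_end_a 0.74 [303. 246.] [-98. 163.]
scene bar_end_a 0.73 [235. 200.] [-118.  -68.]
scene bar_end_a 0.63 [301. 208.] [-201.   81.]
```

View pics/s1.png

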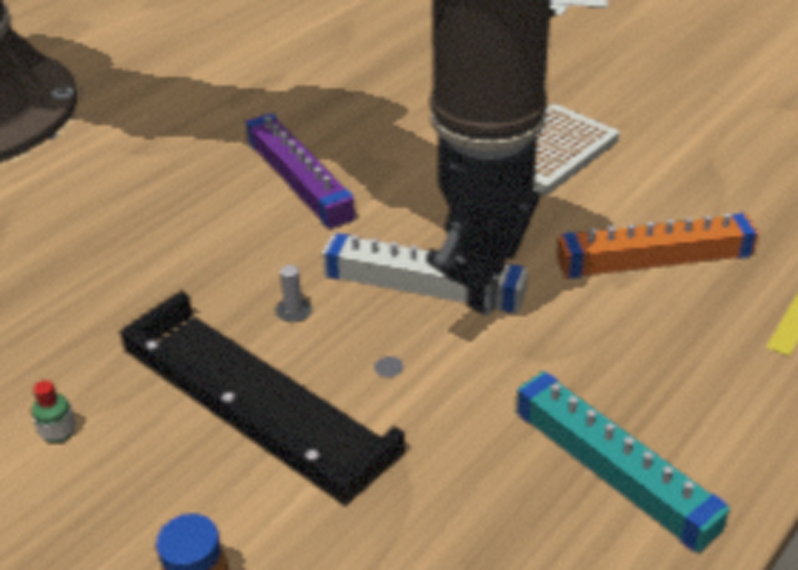

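The bar ends are at dock (-118,-68) and (-201,81), so θ is about 29°, as intended. Next I'll raise, turn the tool so its y lies along the bar, and nudge the bar axially from end b by about 20 mm to clear the post.

```bash
python3 -m handwheel '[[0,8,-10,0,0,0,-1],[0,0,-50,0,0,0.137,-1],[0,0,0,0,0,0.137,-1],[0,0,0,0,0,0.137,-1],[0,0,0,0,0,0.137,-1],[0,0,0,0,0,0.137,-1],[0,0,0,0,0,0.137,-1],[0,0,0,0,0,0.137,-1],[0,0,0,0,0,0.137,-1],[0,0,0,0,0,0,-1]]'
python3 -c "
from h import *
o=get_obs();p=dk(o['position']);print(p,o['joints'],R.from_quat(np.roll(o['orientation'],-1)).as_matrix()[:,0])
d=np.array([-103,-96])-p; print(d@[.875,.485],d@[.485,-.875])
ends()"
```

```text
time_s: 6.2
position: [0.6489, 0.0669, 0.073]
orientation: [-0.0, 0.853, -0.522, 0.0]
force: [-0.6, -0.2, 0.7]
opening: -0.001
gripper_force: 0.0
[-144.40662725   80.56030374] [-0.30857273  0.63601787  0.18948968  1.67443845 -0.14981007  0.84487286
 -2.7254353 ] [ 4.54521170e-01 -8.90735848e-01  3.94363612e-04]
-49.4009484690943 174.57247998859393
scene bar 0.88 [268. 210.] [-154.   13.]
scene bar 0.67 [224. 173.] [-196. -188.]
scene bar_end_a 0.96 [303. 213.] [-187.   98.]
scene bar_end_a 0.9 [316. 200.] [-251.   91.]
scene bar_end_a 0.76 [303. 246.] [-97. 163.]
scene bar_end_a 0.71 [240. 187.] [-167.  -93.]
scene bar_end_a 0.62 [234. 201.] [-115.  -66.]
```

```bash
python3 -m handwheel '[[0,0,0,0,0,-0.1496,-1],[0,0,0,0,0,-0.1496,-1],[0,0,0,0,0,-0.1496,-1],[0,0,0,0,0,-0.1496,-1],[0,0,0,0,0,-0.1496,-1],[0,0,0,0,0,-0.1496,-1],[0,0,0,0,0,-0.1496,-1],[0,0,0,0,0,-0.1496,-1],[0,0,0,0,0,-0.1496,-1],[0,0,0,0,0,-0.1496,-1]]'
python3 -m handwheel '[[0,0,0,0,0,-0.1496,-1],[0,0,0,0,0,-0.1496,-1],[0,0,0,0,0,-0.1496,-1],[0,0,0,0,0,-0.1496,-1],[0,0,0,0,0,-0.1496,-1],[0,0,0,0,0,-0.1496,-1],[0,0,0,0,0,-0.1496,-1],[0,0,0,0,0,-0.1496,-1],[0,0,0,0,0,-0.1496,-1],[0,0,0,0,0,-0.1496,-1]]'
python3 -m handwheel '[[0,0,0,0,0,-0.1496,-1],[12,-44,0,0,0,0,-1],[12,-44,0,0,0,0,-1],[12,-44,0,0,0,0,-1],[13,-43,0,0,0,0,-1],[0,0,0,0,0,0,-1],[0,0,30,0,0,0,-1],[0,0,31,0,0,0,-1],[0,0,0,0,0,0,-1],[0,0,0,0,0,0,-1]]'
python3 -c "
from h import *
o=get_obs();print(dk(o['position']),o['joints'])
ends()"
```

```text
time_s: 7.35
position: [0.6489, 0.067, 0.0726]
orientation: [0.0, 0.979, 0.203, 0.0]
force: [-0.7, -0.4, -0.1]
opening: -0.002
gripper_force: 0.0
time_s: 8.35
position: [0.649, 0.0668, 0.0727]
orientation: [0.0, 0.58, 0.815, 0.0]
force: [-0.3, -0.9, 0.4]
opening: -0.006
gripper_force: 0.0
time_s: 9.35
position: [0.4709, 0.0313, 0.0117]
orientation: [-0.0, 0.52, 0.854, -0.0]
force: [0.4, 0.3, 0.7]
opening: -0.003
gripper_force: 0.0
[-103.48402077  -96.23162505] [ 0.27190307  0.5912733  -0.60171701  2.11646636  0.58940906  0.60324276
 -0.27359209]
scene bar 0.89 [269. 212.] [-150.   19.]
scene bar 0.61 [224. 172.] [-199. -192.]
scene bar_end_a 0.83 [234. 199.] [-118.  -71.]
scene bar_end_a 0.73 [303. 248.] [-93. 167.]
scene bar_end_a 0.69 [304. 212.] [-193.   97.]
scene bar_end_a 0.55 [316. 198.] [-256.   90.]
```

```bash
python3 -m handwheel '[[0,5,0,0,0,0,-1],[0,6,0,0,0,0,-1],[0,6,0,0,0,0,-1],[0,6,0,0,0,0,-1],[0,6,0,0,0,0,-1],[0,6,0,0,0,0,-1],[0,3,0,0,0,0,-1],[0,-10,0,0,0,0,-1],[0,0,-30,0,0,0,-1],[0,0,-33,0,0,0,1]]'
python3 -c "
from h import *
o=get_obs();print(dk(o['position']))
ends()"
```

```text
time_s: 10.5
position: [0.494, 0.0437, 0.0741]
orientation: [-0.001, 0.521, 0.854, -0.001]
force: [1.1, -0.1, -0.0]
opening: 0.155
gripper_force: 0.0
[-116.50442359  -73.52752391]
scene bar 0.66 [279. 211.] [-169.   35.]
scene bar 0.55 [224. 172.] [-203. -192.]
scene bar_end_a 0.96 [314. 214.] [-204.  119.]
scene bar_end_a 0.72 [238. 184.] [-171. -106.]
scene bar_end_a 0.72 [306. 246.] [-102.  169.]
scene bar_end_a 0.69 [242. 201.] [-126.  -49.]
scene bar_end_a 0.61 [314. 199.] [-250.   85.]
scene bar_end_a 0.38 [279. 211.] [-157.   46.]
```

```bash
python3 -m handwheel '[[7,30,0,0,0,0,0.2],[7,30,0,0,0,0,0.2],[7,30,0,0,0,0,0.2],[7,29,0,0,0,0,0.2],[0,0,0,0,0,0,0.2],[0,0,23,0,0,0,0.2],[0,0,23,0,0,0,0.2],[0,0,22,0,0,0,0.2],[0,0,0,0,0,0,0.2],[-6,0,0,0,0,0,0.2]]'
python3 -c "
from h import *
o=get_obs();print(dk(o['position']))
im=camera('scene'); cv2.imwrite('pics/s2.png',cv2.resize(im[110:310,120:400,::-1],None,fx=2.85,fy=2.85,interpolation=cv2.INTER_CUBIC))
ends(new=False)"
```

```text
time_s: 11.65
position: [0.5901, 0.1184, 0.006]
orientation: [-0.001, 0.52, 0.854, -0.0]
force: [-1.5, 1.0, 0.5]
opening: 0.6
gripper_force: 0.6
[-194.04658657   20.26062457]
scene bar 0.59 [224. 172.] [-200. -189.]
scene bar 0.56 [277. 215.] [-155.   43.]
scene bar_end_a 0.95 [304. 248.] [-96. 169.]
scene bar_end_a 0.89 [316. 211.] [-214.  117.]
scene bar_end_a 0.89 [314. 199.] [-249.   85.]
scene bar_end_a 0.76 [243. 200.] [-133.  -51.]
scene bar_end_a 0.66 [239. 184.] [-175. -108.]
```

View pics/s2.png

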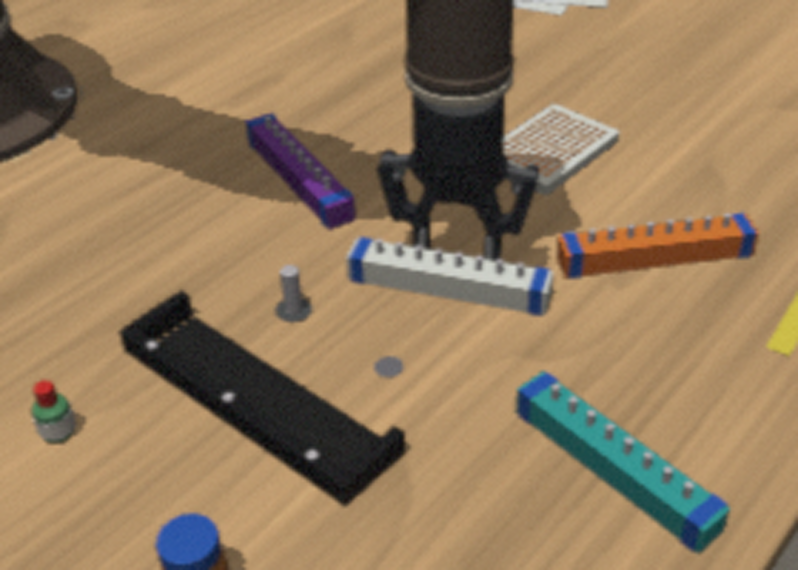

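The bar and both open fingertips are clearly visible. The turquoise bar's end stands near (-97,169), so I'll turn the bar to about 45° while pushing, to stay clear of it.

```bash
python3 -m handwheel '[[-7,0,0,0,0,-0.01,0.2],[-7,0,0,0,0,-0.03,0.2],[-7,0,0,0,0,-0.03,0.2],[-7,0,0,0,0,-0.03,0.2],[-7,0,0,0,0,-0.03,0.2],[-7,0,0,0,0,-0.03,0.2],[-7,0,0,0,0,-0.03,0.2],[-7,0,0,0,0,-0.03,0.2],[-7,0,0,0,0,-0.03,0.2],[-7,0,0,0,0,-0.03,0.2]]'
python3 -c "
from h import *
o=get_obs();print(dk(o['position']))
ends()"
```

```text
time_s: 12.8
position: [0.6305, 0.0601, 0.0072]
orientation: [0.0, 0.396, 0.918, 0.0]
force: [-2.7, 1.8, 3.2]
opening: 0.601
gripper_force: 1.8
[-137.0429976    62.42026599]
scene bar 0.9 [224. 174.] [-193. -184.]
scene bar 0.55 [281. 232.] [-113.   89.]
scene bar 0.55 [318. 224.] [-192.  140.]
scene bar_end_a 0.98 [238. 184.] [-172. -107.]
scene bar_end_a 0.92 [242. 230.] [-50.  23.]
scene bar_end_a 0.69 [303. 246.] [-98. 164.]
scene bar_end_a 0.61 [318. 222.] [-185.  142.]
scene bar_end_a 0.59 [315. 201.] [-245.   93.]
```

```bash
python3 -m handwheel '[[6,0,0,0,0,0,0.2],[0,0,-34,0,0,0,-1],[0,0,-34,0,0,0,-1],[-9,30,0,0,0,0,-1],[-9,30,0,0,0,0,-1],[-9,30,0,0,0,0,-1],[-8,27,0,0,0,0,-1],[0,0,0,0,0,0,-1],[0,0,32,0,0,0,-1],[0,0,31,0,0,0,-1]]'
python3 -c "
from h import *
o=get_obs();print(dk(o['position']))
ends()"
```

```text
time_s: 13.95
position: [0.7353, 0.1196, 0.0115]
orientation: [0.001, 0.397, 0.918, 0.0]
force: [-0.1, -0.0, -0.8]
opening: -0.0
gripper_force: 0.0
[-199.66082044  165.41727751]
scene bar 0.62 [280. 231.] [-113.   84.]
scene bar_end_a 0.91 [304. 245.] [-102.  162.]
scene bar_end_a 0.83 [318. 225.] [-176.  149.]
scene bar_end_a 0.82 [314. 200.] [-246.   89.]
scene bar_end_a 0.81 [236. 184.] [-167. -113.]
scene bar_end_a 0.56 [238. 228.] [-47.  12.]
```

```bash
python3 -m handwheel '[[0,-6,0,0,0,0,-1],[0,-6,0,0,0,0,-1],[0,-7,0,0,0,0,-1],[0,-7,0,0,0,0,-1],[0,-7,0,0,0,0,-1],[0,-7,0,0,0,0,-1],[0,-7,0,0,0,0,-1],[0,-7,0,0,0,0,-1],[0,-6,0,0,0,0,-1],[0,-5,0,0,0,0,-1]]'
python3 -c "
from h import *
o=get_obs();print(dk(o['position']))
ends()"
```

```text
time_s: 15.1
position: [0.6876, 0.0741, 0.0113]
orientation: [-0.0, 0.397, 0.918, -0.0]
force: [2.7, 2.3, 2.8]
opening: -0.002
gripper_force: 1.9
[-152.70740596  119.06143566]
scene bar 0.94 [224. 175.] [-192. -182.]
scene bar 0.92 [258. 234.] [-75.  51.]
scene bar_end_a 0.9 [219. 230.] [-15. -17.]
scene bar_end_a 0.88 [315. 202.] [-243.   93.]
scene bar_end_a 0.87 [236. 183.] [-172. -115.]
scene bar_end_a 0.83 [304. 246.] [-99. 166.]
scene bar_end_a 0.61 [296. 226.] [-142.  111.]
```

```bash
python3 -m handwheel '[[0,-6,0,0,0,0,-1],[0,-6,0,0,0,0,-1],[0,-6,0,0,0,0,-1],[0,-6,0,0,0,0,-1],[0,-6,0,0,0,0,-1],[0,-6,0,0,0,0,-1],[0,-6,0,0,0,0,-1],[0,-6,0,0,0,0,-1],[0,-5,0,0,0,0,-1],[0,-5,0,0,0,0,-1]]'
python3 -c "
from h import *
o=get_obs();print(dk(o['position']))
ends()"
```

```text
time_s: 16.25
position: [0.6455, 0.0345, 0.0114]
orientation: [0.0, 0.397, 0.918, 0.0]
force: [1.4, 0.1, -1.4]
opening: -0.002
gripper_force: 0.6
[-111.90306183   78.146348  ]
scene bar 0.81 [224. 174.] [-195. -186.]
scene bar 0.62 [235. 237.] [-33.  16.]
scene bar_end_a 0.97 [195. 231.] [ 23. -59.]
scene bar_end_a 0.97 [316. 202.] [-243.   98.]
scene bar_end_a 0.87 [237. 185.] [-166. -107.]
scene bar_end_a 0.61 [302. 248.] [-92. 165.]
```

Step 1 is met: end b is at (23,-59) in the bay and end a is outside. I'll push a little further, then go round behind end a for the swing.

```bash
python3 -m handwheel '[[0,-6,0,0,0,0,-1],[0,-6,0,0,0,0,-1],[0,10,0,0,0,0,-1],[0,0,-35,0,0,0,-1],[0,0,-30,0,0,0,-1],[20,-21,0,0,0,0,-1],[20,-21,0,0,0,0,-1],[0,0,0,0,0,0,-1],[0,0,35,0,0,0,-1],[0,0,30,0,0,0,-1]]'
python3 -c "
from h import *
o=get_obs();print(dk(o['position']))
ends()
im=camera('scene'); cv2.imwrite('pics/s3.png',cv2.resize(im[110:310,120:400,::-1],None,fx=2.85,fy=2.85,interpolation=cv2.INTER_CUBIC))"
```

```text
time_s: 17.4
position: [0.5876, 0.0338, 0.0111]
orientation: [0.001, 0.397, 0.918, 0.0]
force: [0.9, -0.9, -0.2]
opening: -0.004
gripper_force: 0.0
[-109.41593589   20.3224687 ]
scene bar 0.64 [231. 235.] [-32.   4.]
scene bar 0.58 [223. 173.] [-196. -191.]
scene bar_end_a 0.93 [238. 183.] [-175. -110.]
scene bar_end_a 0.92 [267. 226.] [-96.  60.]
scene bar_end_a 0.91 [316. 198.] [-256.   88.]
scene bar_end_a 0.84 [303. 246.] [-99. 164.]
scene bar_end_a 0.83 [188. 232.] [ 35. -69.]
```

View pics/s3.png

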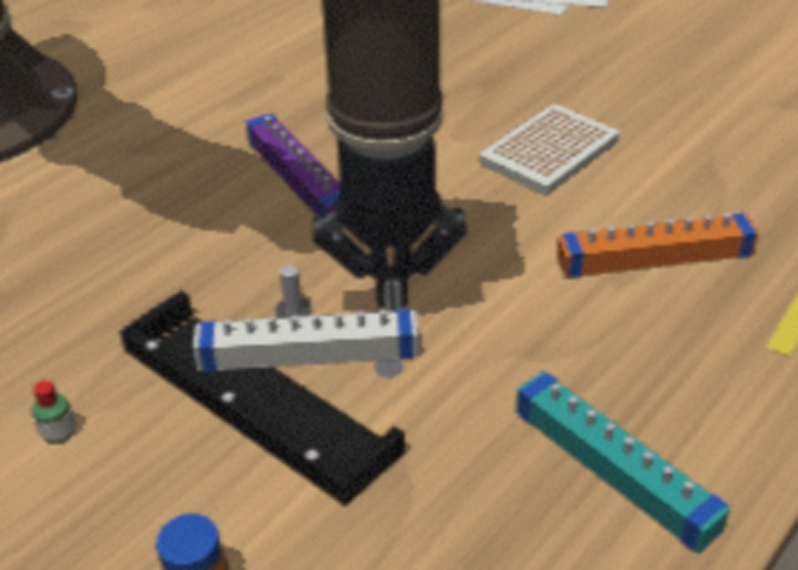

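The picture shows the bar at 45°, with its left end inside the bay behind the post and the fingers behind its right end. Now for the swing.

```bash
python3 -m handwheel '[[-6,0,0,0,0,0,-1],[-5,0,0,0,0,0,-1],[-8,2,0,0,0,0.078,-1],[-8,2,0,0,0,0.078,-1],[-8,2,0,0,0,0.078,-1],[-8,2,0,0,0,0.078,-1],[-8,2,0,0,0,0.078,-1],[-8,2,0,0,0,0.078,-1],[-5,1,0,0,0,0.04,-1],[0,0,0,0,0,0,-1]]'
python3 -c "
from h import *
o=get_obs();print(dk(o['position']))
ends()"
```

```text
time_s: 18.6
position: [0.6325, -0.0137, 0.0121]
orientation: [0.001, 0.615, 0.788, 0.0]
force: [-0.9, 0.1, 0.1]
opening: -0.001
gripper_force: 0.0
[-63.28183102  66.6544905 ]
scene bar 0.89 [226. 239.] [-13.   4.]
scene bar 0.84 [227. 174.] [-199. -176.]
scene bar_end_a 0.9 [263. 247.] [-40.  97.]
scene bar_end_a 0.73 [191. 227.] [ 18. -77.]
scene bar_end_a 0.67 [238. 184.] [-173. -108.]
scene bar_end_a 0.62 [302. 245.] [-100.  160.]
scene bar_end_a 0.56 [313. 202.] [-239.   91.]
```

```bash
python3 -m handwheel '[[6,0,0,0,0,0,-1],[0,0,-35,0,0,0,0.2],[0,0,-30,0,0,0,0.2],[-1,-25,0,0,0,0,0.2],[-1,-25,0,0,0,0,0.2],[0,0,0,0,0,0,0.2],[0,0,35,0,0,0,0.2],[0,0,35,0,0,0,0.2],[-6,0,0,0,0,0,0.2],[-6,0,0,0,0,0,0.2]]'
python3 -c "
from h import *
o=get_obs();print(dk(o['position']))
ends()"
```

```text
time_s: 19.75
position: [0.5849, -0.0322, 0.0064]
orientation: [-0.001, 0.614, 0.789, -0.0]
force: [-0.5, 2.4, -0.5]
opening: 0.598
gripper_force: 2.0
[-43.3952252   19.65491086]
scene bar 0.79 [226. 241.] [-10.  10.]
scene bar_end_a 0.94 [303. 247.] [-96. 166.]
scene bar_end_a 0.86 [262. 248.] [-37.  97.]
scene bar_end_a 0.83 [314. 199.] [-250.   87.]
scene bar_end_a 0.65 [192. 227.] [ 18. -74.]
```

```bash
python3 -m handwheel '[[-5,0,0,0,0,0.047,0.2],[-5,0,0,0,0,0.047,0.2],[-5,0,0,0,0,0.047,0.2],[-5,0,0,0,0,0.047,0.2],[-5,0,0,0,0,0.047,0.2],[-5,0,0,0,0,0.047,0.2],[-5,0,0,0,0,0,0.2],[-5,0,0,0,0,0,0.2],[-5,0,0,0,0,0,0.2],[0,0,0,0,0,0,0.2]]'
python3 -c "
from h import *
o=get_obs();print(dk(o['position']),R.from_quat(np.roll(o['orientation'],-1)).as_matrix()[:2,1])
im=camera('scene'); cv2.imwrite('pics/s4.png',cv2.resize(im[150:300,120:320,::-1],None,fx=4,fy=4,interpolation=cv2.INTER_CUBIC))
ends(new=False)"
```

```text
time_s: 20.9
position: [0.588, -0.0787, 0.0061]
orientation: [0.0, 0.72, 0.694, -0.0]
force: [0.2, -0.7, -0.1]
opening: 0.601
gripper_force: 0.0
[ 3.00646139 24.13494445] [ 0.99934051 -0.03630828]
scene bar 0.6 [212. 252.] [35.  9.]
scene bar_end_a 0.96 [315. 200.] [-250.   90.]
scene bar_end_a 0.94 [302. 244.] [-101.  159.]
scene bar_end_a 0.83 [184. 229.] [ 34. -84.]
scene bar_end_a 0.75 [240. 266.] [33. 96.]
scene bar_end_a 0.63 [236. 185.] [-166. -109.]
```

View pics/s4.png

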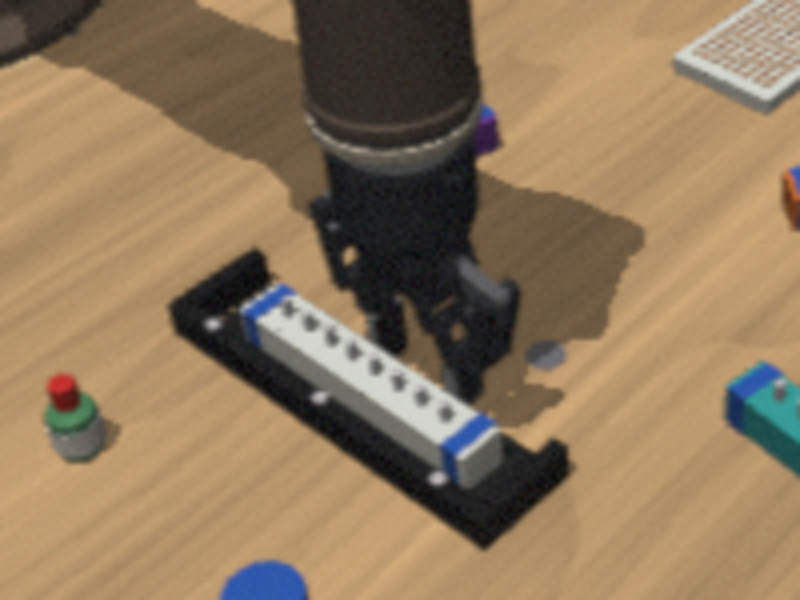

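The bar is inside the bay and parallel to the back wall, a few millimetres short of it. I'll press it home slowly.

```bash
python3 -m handwheel '[[-2,0,0,0,0,0,0.2],[-2,0,0,0,0,0,0.2],[-2,0,0,0,0,0,0.2],[-1,0,0,0,0,0,0.2],[-1,0,0,0,0,0,0.2],[-1,0,0,0,0,0,0.2],[-1,0,0,0,0,0,0.2],[-1,0,0,0,0,0,0.2],[0,0,0,0,0,0,0.2],[0,0,0,0,0,0,0.2]]'
python3 -c "
from h import *
o=get_obs();print(dk(o['position']),o['wrist_torque'])
ends()"
```

```text
time_s: 22.05
position: [0.5879, -0.0885, 0.0063]
orientation: [0.0, 0.72, 0.694, -0.0]
force: [0.7, 1.3, 0.6]
opening: 0.601
gripper_force: 0.3
[12.82049474 24.33845252] [ 0.2157269  -0.02649603 -0.00555361]
scene bar 0.77 [207. 255.] [48.  8.]
scene bar 0.66 [225. 172.] [-202. -189.]
scene bar_end_a 0.97 [237. 266.] [37. 89.]
scene bar_end_a 0.88 [305. 244.] [-106.  163.]
scene bar_end_a 0.68 [238. 185.] [-168. -104.]
scene bar_end_a 0.63 [180. 232.] [ 46. -82.]
scene bar_end_a 0.62 [315. 201.] [-244.   92.]
```

```bash
python3 -m handwheel '[[-1,0,0,0,0,0,0.2],[-1,0,0,0,0,0,0.2],[0,0,0,0,0,0,0.2],[0,0,0,0,0,0,0.2],[0,0,0,0,0,0,0.2],[0,0,0,0,0,0,0.2],[0,0,0,0,0,0,0.2],[0,0,0,0,0,0,0.2],[0,0,0,0,0,0,0.2],[0,0,0,0,0,0,0.2]]'
python3 -m handwheel '[[-1,0,0,0,0,0,0.2],[-1,0,0,0,0,0,0.2],[0,0,0,0,0,0,0.2],[0,0,0,0,0,0,0.2],[0,0,0,0,0,0,0.2],[0,0,0,0,0,0,0.2],[0,0,0,0,0,0,0.2],[0,0,0,0,0,0,0.2],[0,0,0,0,0,0,0.2],[0,0,0,0,0,0,0.2]]'
```

```text
time_s: 23.2
position: [0.5878, -0.0891, 0.0064]
orientation: [-0.0, 0.719, 0.695, 0.0]
force: [-1.7, 5.9, 1.1]
opening: 0.602
gripper_force: 2.6
time_s: 24.2
position: [0.5878, -0.0892, 0.0064]
orientation: [-0.001, 0.719, 0.696, 0.001]
force: [-1.5, 9.7, 0.5]
opening: 0.601
gripper_force: 4.9
```

The push stalled against the wall at about 10 N. I'll withdraw, clear the view and check.

```bash
python3 -m handwheel '[[5,0,0,0,0,0,0.2],[10,0,0,0,0,0,0.2],[0,0,-40,0,0,0,0.2],[0,0,-45,0,0,0,0.2],[0,0,-45,0,0,0,0.2],[0,0,-45,0,0,0,0.2],[40,-20,0,0,0,0,0.2],[40,-20,0,0,0,0,0.2],[40,-20,0,0,0,0,0.2],[40,-20,0,0,0,0,0.2]]'
python3 -m handwheel '[[40,-20,0,0,0,0,0.2],[40,-20,0,0,0,0,0.2],[40,-20,0,0,0,0,0.2],[40,-20,0,0,0,0,0.2],[40,0,0,0,0,0,0.2],[40,0,0,0,0,0,0.2],[0,0,0,0,0,0,0.2],[0,0,0,0,0,0,0.2],[0,0,0,0,0,0,0.2],[0,0,0,0,0,0,0.2]]'
python3 -c "
from h import *
look('t5'); ends('scene')
for n in('jar','vial','microplate'):
  print(n,[np.round(w('scene',r['xy'])[:2],3) for r in place_of(n,'scene')[:1]])"
```

```text
time_s: 25.2
position: [0.5133, 0.0866, 0.1816]
orientation: [0.001, 0.72, 0.694, 0.0]
force: [0.2, 0.1, -0.3]
opening: 0.598
gripper_force: 0.0
time_s: 26.2
position: [0.4431, 0.3265, 0.1812]
orientation: [0.0, 0.72, 0.694, -0.0]
force: [-0.7, -0.7, -0.0]
opening: 0.601
gripper_force: 0.0
tcp dock mm [-398. -133.] [np.float64(0.443), np.float64(0.327), np.float64(0.181)]
scene bar 0.61 [224. 175.] [-190. -180.]
scene bar_end_a 0.94 [313. 198.] [-251.   81.]
scene bar_end_a 0.93 [238. 186.] [-166. -100.]
scene bar_end_a 0.8 [240. 264.] [31. 92.]
scene bar_end_a 0.7 [305. 244.] [-106.  164.]
scene bar_end_a 0.55 [183. 230.] [ 39. -81.]
jar [array([ 0.652, -0.26 ])]
vial [array([ 0.479, -0.234])]
microplate [array([0.539, 0.319])]
```

View pics/t5.png

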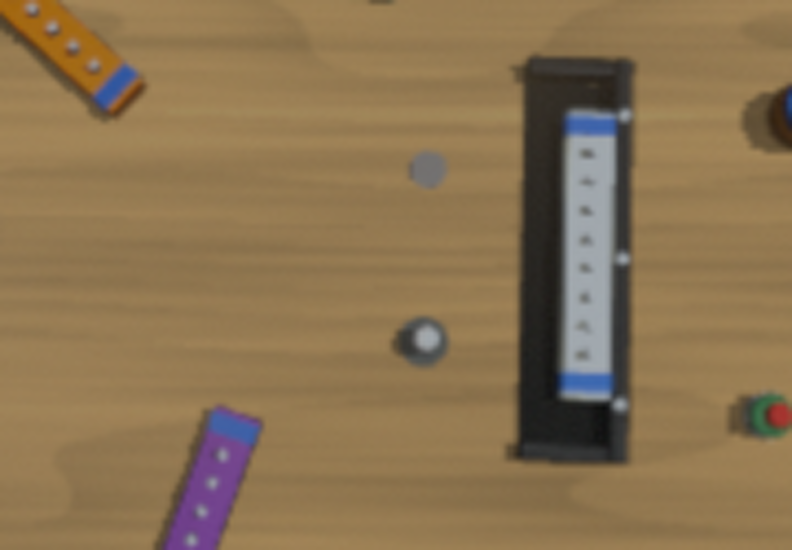

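The top view shows the bar flush along the back wall at both ends: its long edge runs from (615,112) to (612,398), on the wall's inner face. The vial, jar and microplate are where they were, and the robot is clear.

```bash
python3 -c "
from plant import *
print(job_done())"
```

```text
the job is handed in; nothing more can be done
None
```

The nozzle bar is parked in the bay with its whole long side against the back wall, the vial, jar and microplate have not visibly moved, and the job was handed in at about 26 s (no verdict was returned).

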